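# Hold a frame clamp in line with its hinge, ready for the pin

### The job

We are putting the loose-pin frame hinge of the hand-printing base together, and I will push the hinge pin through myself. First lift the clear lid of the grey pin case, the one with the black knob, and swing it right back onto its stop, so that I can get at the pin; then pick up the blue frame clamp, bring its steel knuckle gently down between the two knuckles of the hinge on the white board, the clamp's jaws pointing forward over the board and level, and line up the holes. Finish while still holding the clamp there in the gripper, steady, with the holes in line and without leaning on the hinge; leave the ink jars and the red air gun where they are.

Things in the scene. Friction and masses are not known exactly. Their poses are not given: they have to be found in the camera images.
- lid_knob (a point): Grip point of the black knob on the pin case's lid: 10 mm above the lid, 66 mm from the hinge line, 10 mm behind the lid's front edge. The round knob is 14 mm across and 17 mm high (its lowest 4 mm a 9 mm neck); it reaches 7 mm above and 10 mm below this point. Its z axis is square to the lid (up when shut), its y axis runs along the hinge.
- pin_case_lid (a joint): Angle of the pin case's lid in rad: 0 shut, 1.57 upright, 1.92 leaning back on its stop. The hinge is stiff enough (about 0.03 N m) that the lid stays where it is left; a slow push of 1 to 2 N at its front edge turns it (it is damped, 0.05 N m s/rad); below about 1.1 rad its edge can catch on a finger that pushes only sideways. It starts shut or slightly ajar (up to 0.2).
- pin_case: Grey case, hinged lid, 75 (x) x 110 (y) x 28 mm high, fixed to the table. Origin: centre of its underside; z up, x from its front to its hinge, away from the robot. Hinge line along y at x = 38.5, z = 27 mm. The clear lid is a 2 mm plate, shut from x = -38 to 37 mm, top face at z = 28.5 mm. On its stop it rises to z = 98 mm and leans back to x = 64 mm.
- frame_clamp: Loose hinge half: blue C-clamp, 0.26-0.40 kg, standing on the table. Origin: underside, below the middle of its body (near its centre of mass); z up, x to the steel knuckle at its rear. Body block 28 mm wide (y), x -20 to 22, z 0 to 44 mm. Two jaws reach forward to x = -68 mm; black star knob 32 mm across at x = -48 mm, top at z = 66 mm. A 26 mm wide neck carries the knuckle.
- clamp_grip (a point): Middle of the clamp's body, 26 mm above its underside: the point to grip, across the 28 mm width (its y axis). Axes as the clamp's.
- clamp_hole (a point): Centre of the knuckle hole of the clamp, at x = 45, y = 0, z = 22 mm in the clamp's frame. The knuckle is a tube 22 mm outside, 26 mm long, its 9.6 mm hole along y. Axes as the clamp's.
- base_hole (a point): Hinge axis midway between the two fixed steel knuckles, where the clamp's hole must come: 60 mm above the table, 42 above the board. Axis = y; x to the rear, z up. Fixed knuckles: 22 mm tubes at y 15 to 30 mm each side (2 mm play a side). The notch is open above and in front; floor 12.5 mm below, back wall 12.5 mm behind the axis (1.5 mm clear). Unheld, the clamp drops.
- print_base: Hand-printing base, fixed to the table: white board 240 (x) x 140 mm (y), top 18 mm above the table, a clear blank 3 mm thick lying in brass register lays and, near its rear edge, the fixed steel hinge half on an 88 mm wide foot plate. Origin: on the table under the board's middle; z up, x to the hinge (at x = 78 mm), away from the robot.
- hinge_pin: Steel hinge pin 7 mm in diameter and 62 mm long, lying in the left half of the pin case; it is left there. Origin: on its underside at mid-length, x along it.
- ink_jar_b: Black ink jar with a yellow lid, 62 mm across, 70 mm high; bystander. Origin: centre of its underside.
- ink_jar_c: White ink jar, 58 mm across, 62 mm high; bystander. Origin: centre of its underside.
- blow_gun: Red-handled air gun lying on its side, 101 x 225 mm, 21 mm high; bystander. Origin: centre of its underside.
Mind the look-alikes: they are no part of the job. What is meant by the frame_clamp is not purple, and is the smaller of those in its own colour.

How it is judged:
By the outcome, as a careful person would: the job done as asked, in the order asked, and still so for the second after the job is handed in, while the arm keeps its last pose, push and grip.
It also fails if it takes over 72 s, if anything falls off the work surface, if the arm or the gripper's body presses on something with over 40 N, if the wrist force passes 120 N, or if a joint passes its speed limit or range.

### The arm

A 7-joint arm with a two-finger parallel gripper is mounted at the origin on a cart in front of the work surface, level with it; the furniture and walls round the work are solid. World frame = base frame: x ahead of the robot, y to its left, z up, the work surface at z = 0. Lengths are in m, angles in degrees, forces in N, time in s.
With the tool pointing down it reaches from about 0.4 to 0.9 m from the base axis. Payload 5.5 kg.
Tool frame: the origin (TCP) lies on the centre line of the jaws, within the pads' length; the fingertips stand 8 mm ahead of it and the grasp point (between the pads) lies 11 mm behind it; z points along the fingers, y is the line along which they close (so a half turn about z gives the same grasp; the last joint's range is limited). The gripper opens to 85 mm and grips with 20 to 120 N. Pads are 22 mm wide; open, the fingers measure 114 mm over their backs; the gripper's body (76 mm by 85 mm) begins 54 mm behind the grasp point. The pads swing forward as they close: fully open they stand 13 mm farther back than shut.
Start: joints at [82.116, 28.699, -24.465, 88.831, 12.651, 65.22, -12.049], TCP at [0.254, -0.598, 0.239] pointing down, gripper open.
Joint ranges: [-164.97, 164.97], [-17.58, 116.51], [-87.97, 89.64], [11.32, 138.91], [-80.73, 260.73], [10.89, 115.49], [-147.41, 147.41]. Speed limits (degrees/s): [147.25, 147.25, 180, 180, 180, 180, 180].

### API

Orientations are given as [roll, pitch, yaw] about the fixed x, y, z axes, in that order (R = Rz(yaw) Ry(pitch) Rx(roll)).
In Python, from rig import state, snapshot, job_done, boxes_of, mark_of gives the robot as it stands. The module is installed in compiled form; this text tells all that it offers.
- The arm moves only by the tool play_rows, never from a script. Its arguments are lists of equal length, an entry for each row: "offset": the shift along the tool's x, y, z in m, a list of three; "spin": the turn about the tool's z in degrees; "fingers": the finger opening in m, from 0 to 0.0854. In form: {"offset": [[tx, ty, tz], ...], "spin": [spin, ...], "fingers": [fingers, ...]}. A call has 1 to 10 rows; each row shifts and turns the commanded pose from where the row before left it, along the tool's axes as they then stand; what a row does not reach is not made up. A row lasts 1/12 s, in which the tool goes at most 41.7 mm and 7.16 degrees, less where a joint would pass 70% of its speed; a pose out of reach is approached as far as the arm can. A call with a gripper value outside its range is refused whole. The fingers move at their own pace and stop on an object; "newtons" is the grip in N (left out, the last holds). Time passes only in rows, so rows that do not move let the fingers close. It gives the time, the measured TCP pose, the force, the opening and the grip force at its end, in the units of the state.
- state(): the state, without advancing time (a new reading comes with each control period).
- snapshot(name): name is "scene" or "top" or "wrist"; returns a dict with "img" (480x640x3 uint8, red, green, blue), "depth" (480x640 float32, m along the optical axis (not along the pixel's ray), 0 where there is no reading), "fx", "fy", "cx", "cy" (pixels), "k1" (the pictures are not rectified: a ray, as slopes to the right and down, at radius r is drawn at 1 + k1 r^2 times it, then the intrinsics apply), "extrinsics" (4x4, takes a point from camera to world coordinates). Camera axes: x right, y down, z forward; pixel columns grow to the right and rows downward; lengths in m; the calibration is good to about 2 mm. A picture is of the moment at which its call begins.
- job_done(): hands the job in; it is judged then, once.
Trained networks look in a picture, given as the dict that the camera call returned (one of the last four; its "shot" number tells which), for a name from the list of things; names that differ only in an ending like _2 or _b are one class to them, and where a whole thing is asked for, a point or a joint stands for the part that bears it (a point fixed in the world has none). Each returns a list of dicts, best first, with "conf" (0 to 1); they miss things now and then, are a little off and sometimes report something else, mostly with a low value. They report only what shows in the picture. A call takes as long as a camera call. They do not tell look-alikes from the thing itself.
- boxes_of(picture, target): "box" ([left, top, right, bottom] in pixels, round what is visible of it).
- mark_of(picture, target): "at" ([column, row] in pixels: a listed point, or the origin of a listed thing).
The state is a dict: "t": time; "qpos": joint angles; "dq": joint speeds; "joint_torque": joint torques, N m; "position": TCP position; "eef_rot": TCP orientation; "force": force on the tool from outside, world axes, zero at the start; "ft_torque": the same for the moment, N m; "opening": opening from 0.0 (shut) to 1.0 (fully open); "grasp_force": force on a finger pad.
Only numpy, scipy, OpenCV 4.12 (cv2) and the standard library are available. Lean on these libraries where they do the work, as an engineer would, in place of code of your own. Each camera call takes 0.05 s, during which the arm holds its last target. There are 200 camera calls.

## Working session

There is one attempt and no reset: what is moved stays moved. The work goes in short steps, Python scripts to look and compute and a tool call to move; the robot and the scene stay as the last step left them, time stands still between calls to the robot, and variables do not carry over. Pictures are saved under pics/ and viewed, at most 13 in all, crops included, and the job is handed in when it is done.

Besides the shell and the picture viewer there is one more tool, called after "Request:" as a command line: name --pt "numbers of a row" for each row, then --argument value for the rest. play_rows: Moves the arm, as the interface text tells. Its arguments: {"type":"object","properties":{"offset":{"type":"array"},"spin":{"type":"array"},"fingers":{"type":"array"},"newtons":{"type":"number"}},"required":["offset","spin","fingers"]}

```bash
mkdir -p pics
cat > h.py <<'E'
import numpy as np, cv2
from rig import state, snapshot, job_done, boxes_of, mark_of
from scipy.spatial.transform import Rotation as R
def ray(p,u,v):
    x=(u-p["cx"])/p["fx"]; y=(v-p["cy"])/p["fy"]
    a,b=x,y
    for _ in range(20):
        s=1+p["k1"]*(a*a+b*b); a,b=x/s,y/s
    return np.array([a,b,1.0])
def onz(p,u,v,z):
    E=np.array(p["extrinsics"]); d=E[:3,:3]@ray(p,u,v); o=E[:3,3]
    return o+d*(z-o[2])/d[2]
def bydepth(p,u,v):
    E=np.array(p["extrinsics"]); d=p["depth"][int(round(v)),int(round(u))]
    return E[:3,:3]@(ray(p,u,v)*d)+E[:3,3]
def proj(p,X):
    E=np.array(p["extrinsics"]); c=E[:3,:3].T@(np.asarray(X)-E[:3,3]); a,b=c[:2]/c[2]
    s=1+p["k1"]*(a*a+b*b); return np.array([a*s*p["fx"]+p["cx"],b*s*p["fy"]+p["cy"]])
def cloud(p):
    E=np.array(p["extrinsics"]); v,u=np.mgrid[0:480,0:640]
    x=(u-p["cx"])/p["fx"]; y=(v-p["cy"])/p["fy"]; a,b=x,y
    for _ in range(15):
        s=1+p["k1"]*(a*a+b*b); a,b=x/s,y/s
    d=p["depth"]; P=np.stack([a*d,b*d,d],-1)@E[:3,:3].T+E[:3,3]; P[d==0]=np.nan
    return P
def save(p,name,crop=None,sc=1):
    im=p["img"][:,:,::-1]
    if crop: l,t,r,b=crop; im=im[t:b,l:r]
    cv2.imwrite("pics/"+name,cv2.resize(im,None,fx=sc,fy=sc,interpolation=cv2.INTER_CUBIC))
E
python3 - <<'E'
from h import *
s=state(); print({k:np.round(v,3).tolist() for k,v in s.items()})
ims=[]
for c in ("top","scene"):
    p=snapshot(c); save(p,c+"1.png"); print(c,np.round(p["extrinsics"],3).tolist(),p["fx"],p["k1"])
    for n in ["lid_knob","pin_case","frame_clamp","clamp_grip","clamp_hole","base_hole","print_base","hinge_pin","ink_jar_b","blow_gun"]:
        for m in mark_of(p,n)[:4]:
            u,v=m["at"]; 
            if 0<=u<640 and 0<=v<480: print(n,round(m["conf"],2),np.round(m["at"],1),np.round(bydepth(p,min(u,639),min(v,479)),3))
E
```

```text
{'t': 0.0, 'qpos': [82.117, 28.753, -24.452, 88.892, 12.651, 65.219, -12.047], 'dq': [0.079, 0.008, 0.044, -0.012, -0.042, 0.025, -0.017], 'joint_torque': [0.001, -56.952, -5.816, -28.094, 0.011, 0.012, -0.0], 'position': [0.253, -0.598, 0.238], 'eef_rot': [-179.889, -0.003, 22.967], 'force': [-0.34, -0.572, -0.824], 'ft_torque': [-0.023, -0.006, -0.016], 'grasp_force': 0.0, 'opening': 0.998}
top [[-0.002, -0.979, 0.205, 0.264], [-1.0, 0.001, -0.005, -0.052], [0.004, -0.205, -0.979, 1.358], [0.0, 0.0, 0.0, 1.0]] 492.46533283963447 -0.028002110464080777
lid_knob 0.82 [208.3 251. ] [0.484 0.244 0.041]
lid_knob 0.59 [210.4 243.4] [0.506 0.24  0.035]
lid_knob 0.32 [230.4 183.3] [0.67  0.187 0.058]
pin_case 0.73 [210.6 244.3] [0.504 0.24  0.033]
frame_clamp 0.87 [446.6 307.4] [ 0.33 -0.39  0.06]
frame_clamp 0.72 [415.4 241.1] [ 0.512 -0.321  0.034]
frame_clamp 0.7 [247.4 292.3] [0.372 0.134 0.045]
frame_clamp 0.4 [227.7 181.8] [0.673 0.194 0.064]
clamp_grip 0.86 [416.7 238.2] [ 0.518 -0.323  0.044]
clamp_grip 0.64 [244.2 294.3] [0.367 0.143 0.041]
clamp_grip 0.57 [449.  306.7] [ 0.332 -0.
[... 814 characters left out ...]
.8 231. ] [ 0.51  -0.316  0.005]
clamp_grip 0.69 [381.  222.7] [ 0.515 -0.31   0.033]
clamp_grip 0.67 [335.7 330.2] [0.367 0.172 0.042]
clamp_grip 0.65 [453.8 227.6] [ 0.329 -0.381  0.043]
clamp_hole 0.93 [352.3 320.9] [0.361 0.113 0.03 ]
clamp_hole 0.92 [475.3 230.3] [ 0.275 -0.398  0.044]
clamp_hole 0.85 [365.5 220.6] [ 0.565 -0.312  0.024]
base_hole 0.7 [300.5 245.9] [ 0.605 -0.045  0.057]
print_base 0.95 [333.  273.2] [ 0.497 -0.028  0.024]
print_base 0.22 [206.4 302. ] [0.67  0.227 0.023]
print_base 0.17 [172.1 324.9] [0.696 0.308 0.001]
ink_jar_b 0.65 [209.1 300.6] [0.665 0.224 0.027]
ink_jar_b 0.64 [374.3 198.2] [ 0.611 -0.449  0.028]
blow_gun 0.96 [171.  328.4] [ 0.692  0.316 -0.002]
```

View pics/top1.png

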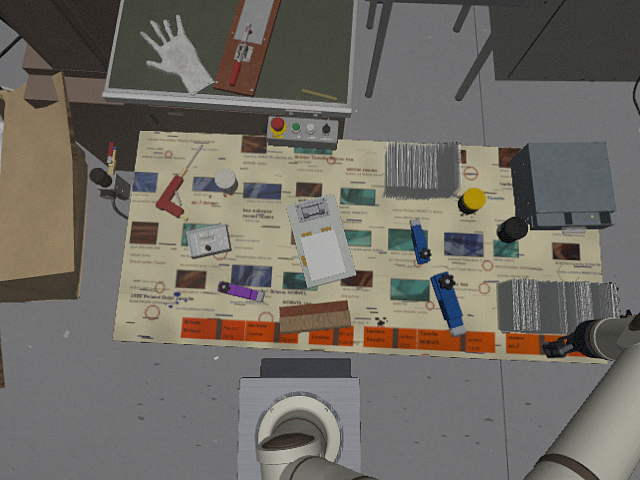

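View pics/scene1.png

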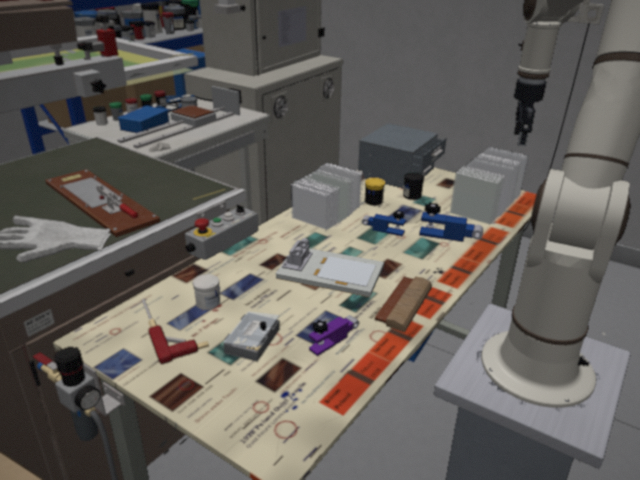

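The top picture shows blue clamps at (418,240), the small one, and at (448,305), the large one, plus a purple clamp at (243,292). The pin case is at (209,241) with its knob at (208,248). The base is at (320,240) with the hinge at (312,209). By the description I take (418,240), and check it in a crop while measuring yaws.

Run:
```python
from h import *
p=snapshot("top"); P=cloud(p)
save(p,"crop2.png",(380,200,500,350),4)
def rect(n,c,rad,z0,z1):
    m=(np.hypot(P[...,0]-c[0],P[...,1]-c[1])<rad)&(P[...,2]>z0)&(P[...,2]<z1)
    m=cv2.morphologyEx(m.astype(np.uint8),cv2.MORPH_OPEN,np.ones((3,3)))
    q=P[m>0][:,:2].astype(np.float32); r=cv2.minAreaRect(q*1000); print(n,len(q),np.round(r[0],1),np.round(r[1],1),round(r[2],1),"zmed",np.round(np.median(P[m>0][:,2]),4))
rect("case",(.505,.24),.09,.018,.06)
rect("base",(.51,-.054),.17,.011,.03)
rect("small",(.51,-.32),.09,.015,.09)
rect("smalltop",(.51,-.32),.09,.035,.05)
rect("big",(.33,-.39),.12,.015,.09)
for n,z in [("clamp_hole",.033),("clamp_grip",.044),("base_hole",.071),("lid_knob",.046),("frame_clamp",.044)]:
    for m in mark_of(p,n)[:3]: print(n,np.round(m["at"],1),round(m["conf"],2),np.round(onz(p,*m["at"],z),3))
for n in ["frame_clamp","pin_case","blow_gun","ink_jar_c"]: print(n,[(np.round(b["box"]).tolist(),round(b["conf"],2)) for b in boxes_of(p,n)[:4]])
w=snapshot("wrist"); s=state(); E=np.array(w["extrinsics"]); T=np.eye(4); T[:3,:3]=R.from_euler("xyz",s["eef_rot"],degrees=True).as_matrix(); T[:3,3]=s["position"]
print(np.round(np.linalg.inv(T)@E,3).tolist(), w["fx"])
```

```text
case 1069 [517.5 250.1] [ 80.1 113.5] 10.5 zmed 0.033
base 3924 [494.  -67.6] [298.  139.8] 14.8 zmed 0.019
small 475 [ 514.7 -332.5] [120.8  29.4] 10.4 zmed 0.0431
smalltop 217 [ 499.5 -335.3] [87.9 29.2] 10.0 zmed 0.0433
big 924 [ 340.7 -403.5] [171.5  40.4] 16.5 zmed 0.0578
clamp_hole [418.3 222.5] 0.97 [ 0.564 -0.331  0.033]
clamp_hole [455.3 332.3] 0.97 [ 0.266 -0.417  0.033]
clamp_hole [259.3 294.8] 0.6 [0.366 0.104 0.033]
clamp_grip [416.  238.8] 0.77 [ 0.516 -0.321  0.044]
clamp_grip [448.6 306.5] 0.7 [ 0.333 -0.4    0.044]
base_hole [310.2 207.2] 0.56 [ 0.598 -0.033  0.071]
lid_knob [208.7 248.6] 0.77 [0.49  0.242 0.046]
frame_clamp [446.9 307.3] 0.87 [ 0.331 -0.395  0.044]
frame_clamp [245.7 293.6] 0.86 [0.369 0.138 0.044]
frame_clamp [417.9 240.6] 0.85 [ 0.511 -0.326  0.044]
frame_clamp [([217.0, 281.0, 265.0, 300.0], 0.72), ([431.0, 271.0, 465.0, 336.0], 0.64)]
pin_case [([186.0, 223.0, 231.0, 258.0], 0.95), ([458.0, 187.0, 485.0, 215.0], 0.57)]
blow_gun [([154.0, 146.0, 205.0, 220.0], 0.85)]
ink_jar_c [([458.0, 186.0, 486.0, 216.0], 0.8), ([214.0, 168.0, 238.0, 196.0], 0.61)]
[[0.001, -0.945, -0.328, 0.085], [1.0, 0.001, 0.0, -0.001], [-0.0, -0.328, 0.945, -0.134], [0.0, 0.0, 0.0, 1.0]] 405.0841207691325
```

View pics/crop2.png

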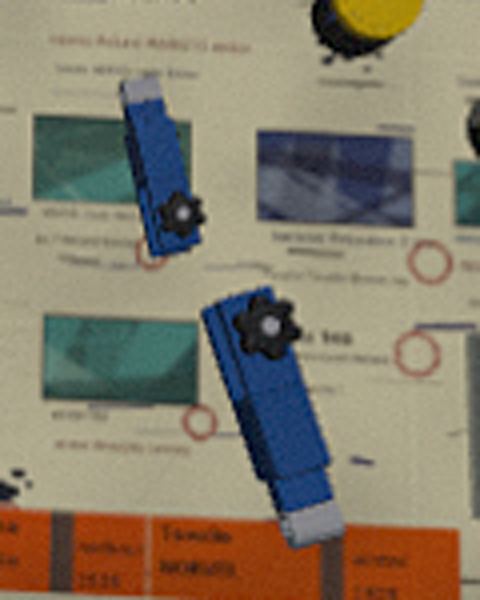

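The crop shows the small blue clamp with its steel knuckle at the far end (about pixel (415,222)) and its star knob near at (425,253). Its size comes out at 121 x 29 mm, as specified. The other blue one is 171 x 40 mm, so it is the look-alike. Chosen clamp: origin about (0.521,-0.331), yaw 10°. Moving to the pin case now.

Request:
play_rows --pt "0.025 -0.031 0" --pt "0.025 -0.031 0" --pt "0.025 -0.031 0" --pt "0.025 -0.031 0" --pt "0.025 -0.031 0" --pt "0.025 -0.031 0" --pt "0.025 -0.031 0" --pt "0.025 -0.031 0" --pt "0.025 -0.031 0" --pt "0.025 -0.031 0" --spin '[0,0,0,0,0,0,0,0,0,0]' --fingers '[0.05,0.05,0.05,0.05,0.05,0.05,0.05,0.05,0.05,0.05]'

```text
t: 2.48
position: [0.3631, -0.2137, 0.2396]
eef_rot: [179.9, 0.0, 23.0]
force: [1.0, -0.0, 0.2]
opening: 0.585
grasp_force: 0.0
```

Request:
play_rows --pt "0.025 -0.031 0.003" --pt "0.025 -0.031 0.003" --pt "0.025 -0.031 0.003" --pt "0.025 -0.031 0.003" --pt "0.025 -0.031 0.003" --pt "0.025 -0.031 0.003" --pt "0.025 -0.031 0.003" --pt "0.025 -0.031 0.003" --pt "0.025 -0.031 0.003" --pt "0.025 -0.031 0.003" --spin '[0,0,0,0,0,0,0,0,0,0]' --fingers '[0.05,0.05,0.05,0.05,0.05,0.05,0.05,0.05,0.05,0.05]'

```text
t: 3.32
position: [0.4725, 0.1692, 0.2093]
eef_rot: [180.0, -0.0, 22.9]
force: [0.5, -0.8, 1.3]
opening: 0.581
grasp_force: 0.0
```

Request:
play_rows --pt "0.025 -0.031 0" --pt "0.025 -0.031 0" --pt "0 0 0" --pt "0 0 0" --pt "0 0 0" --pt "0 0 0" --spin '[0,0,6,6.5,0,0]' --fingers '[0.05,0.05,0.05,0.05,0.05,0.05]'

```text
t: 3.82
position: [0.4939, 0.244, 0.2093]
eef_rot: [180.0, -0.0, 10.7]
force: [0.4, 0.5, 0.7]
opening: 0.589
grasp_force: 0.0
```

Run:
```python
from h import *
p=snapshot("wrist"); P=cloud(p); save(p,"w3.png")
print([(np.round(m["at"],1),round(m["conf"],2),np.round(bydepth(p,*m["at"]),4),np.round(onz(p,*m["at"],.0385),4)) for m in mark_of(p,"lid_knob")[:2]])
m=(P[...,2]>.018)&(P[...,2]<.07)&(np.hypot(P[...,0]-.515,P[...,1]-.248)<.09)
r=cv2.minAreaRect((P[m][:,:2]*1000).astype(np.float32)); print(r)
c=np.array([.5175,.249]); a=np.radians(10.5); L=(P[...,:2]-c)@np.array([[np.cos(a),-np.sin(a)],[np.sin(a),np.cos(a)]])
for x0 in range(-50,50,10):
    k=(L[...,0]*1000>x0)&(L[...,0]*1000<x0+10)&(np.abs(L[...,1])<.052)
    print(x0,np.round(np.nanpercentile(P[...,2][k],[5,25,50,75,95,99]),4))
```

```text
[(array([314.8, 219.8]), 0.71, array([0.4959, 0.2506, 0.0536]), array([0.4917, 0.2501, 0.0385]))]
((519.2826538085938, 255.20663452148438), (81.22929382324219, 110.50566864013672), 12.71229076385498)
-50 [-0.0026 -0.002  -0.0016 -0.0011 -0.0004  0.0002]
-40 [0.0371 0.0389 0.2563 0.2605 0.2635 0.2644]
-30 [0.0362 0.0545 0.2562 0.2588 0.2606 0.2611]
-20 [0.0359 0.2383 0.256  0.2685 0.2785 0.2799]
-10 [0.0338 0.2695 0.2756 0.2809 0.2843 0.2852]
0 [0.0316 0.0324 0.033  0.0336 0.0345 0.0351]
10 [0.03   0.0308 0.0313 0.032  0.0329 0.0336]
20 [0.0285 0.0294 0.03   0.0306 0.0314 0.032 ]
30 [0.0134 0.0278 0.0285 0.0291 0.0299 0.0306]
40 [-0.0026 -0.0018 -0.0012 -0.0004  0.0277  0.0285]
```

View pics/w3.png

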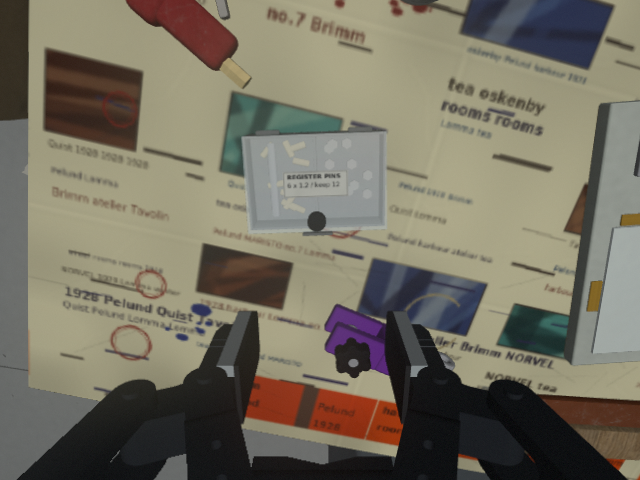

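The wrist picture shows the case at (315,180) with the black knob at (317,220). The lid is ajar about 0.15 rad and the case yaw is about 12.8°. The knob's grip point is about (0.4945,0.250,0.0485). I'll pinch it along the hinge axis, with the pads offset 6 mm towards the hinge so they clear the lid as it swings.

Request:
play_rows --pt "0.008 -0.006 0.01" --pt "0 0 0.035" --pt "0 0 0.035" --pt "0 0 0.035" --pt "0 0 0.025" --pt "0 0 0.01" --pt "0 0 0.009" --pt "0 0 0" --pt "0 0 0" --spin '[-2.1,0,0,0,0,0,0,0,0]' --fingers '[0.04,0.04,0.04,0.04,0.04,0.04,0.04,0.04,0.04]'

```text
t: 4.67
position: [0.5016, 0.2518, 0.0514]
eef_rot: [-180.0, -0.1, 12.6]
force: [0.5, 1.3, -0.3]
opening: 0.47
grasp_force: 0.0
```

Request:
play_rows --pt "0 0 0" --pt "0 0 0" --pt "0 0 0" --pt "0 0 0" --pt "0 0 0" --pt "0 0 0" --pt "0 0 0" --pt "0 0 0" --spin '[0,0,0,0,0,0,0,0]' --fingers '[0.005,0.005,0.005,0.005,0.005,0.005,0.005,0.005]' --newtons 25

```text
t: 5.33
position: [0.5016, 0.2503, 0.0505]
eef_rot: [179.9, -0.0, 12.5]
force: [3.5, -5.1, -0.4]
opening: 0.145
grasp_force: 24.4
```

Run:
```python
import numpy as np
# arc: grip point 66 from hinge along lid, 11 above hinge-level lid-plane (knob 10 above top; hinge z27, lid top 28.5 => 11.5)
r=np.hypot(66,11.5); a0=np.arctan2(11.5,66)
ths=[.15+.16*i for i in range(12)]; ths[-1]=1.92
pts=[np.array([-r*np.cos(t+a0),r*np.sin(t+a0)]) for t in ths]
for t,a,b in zip(ths[1:],pts,pts[1:]): print(round(t,2),np.round((b-a)/1000,4),"cum",np.round((b-pts[0])/1000,4))
```

```text
0.31 [0.0042 0.0099] cum [0.0042 0.0099]
0.47 [0.0057 0.0091] cum [0.0099 0.0189]
0.63 [0.0071 0.008 ] cum [0.017  0.0269]
0.79 [0.0083 0.0068] cum [0.0253 0.0337]
0.95 [0.0092 0.0054] cum [0.0345 0.0391]
1.11 [0.01   0.0039] cum [0.0445 0.043 ]
1.27 [0.0105 0.0022] cum [0.055  0.0452]
1.43 [0.0107 0.0005] cum [0.0657 0.0457]
1.59 [ 0.0106 -0.0012] cum [0.0763 0.0445]
1.75 [ 0.0103 -0.0029] cum [0.0866 0.0417]
1.92 [ 0.0103 -0.0048] cum [0.0969 0.0368]
```

Request:
play_rows --pt "0.002 0.001 -0.005" --pt "0.0022 0 -0.005" --pt "0.0028 0 -0.0046" --pt "0.0029 0 -0.0045" --pt "0.0035 0 -0.004" --pt "0.0036 0 -0.004" --pt "0.0041 0 -0.0034" --pt "0.0042 0 -0.0034" --pt "0.0046 0 -0.0027" --pt "0.0046 0 -0.0027" --spin '[0,0,0,0,0,0,0,0,0,0]' --fingers '[0.005,0.005,0.005,0.005,0.005,0.005,0.005,0.005,0.005,0.005]'

```text
t: 6.17
position: [0.5348, 0.2577, 0.0895]
eef_rot: [180.0, 0.0, 12.6]
force: [2.0, -4.7, -8.0]
opening: 0.135
grasp_force: 24.3
```

Request:
play_rows --pt "0.005 0 -0.002" --pt "0.005 0 -0.0019" --pt "0.0052 0 -0.0011" --pt "0.0053 0 -0.0011" --pt "0.0053 0 -0.0003" --pt "0.0054 0 -0.0002" --pt "0 0 0" --spin '[0,0,0,0,0,0,0]' --fingers '[0.005,0.005,0.005,0.005,0.005,0.005,0.005]'

```text
t: 6.75
position: [0.566, 0.2647, 0.0959]
eef_rot: [-180.0, -0.0, 12.5]
force: [1.1, -5.0, -5.3]
opening: 0.118
grasp_force: 24.3
```

Run:
```python
from h import *
p=snapshot("wrist"); save(p,"w4.png",(120,40,560,370),1.8)
```

```text
(no output)
```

View pics/w4.png

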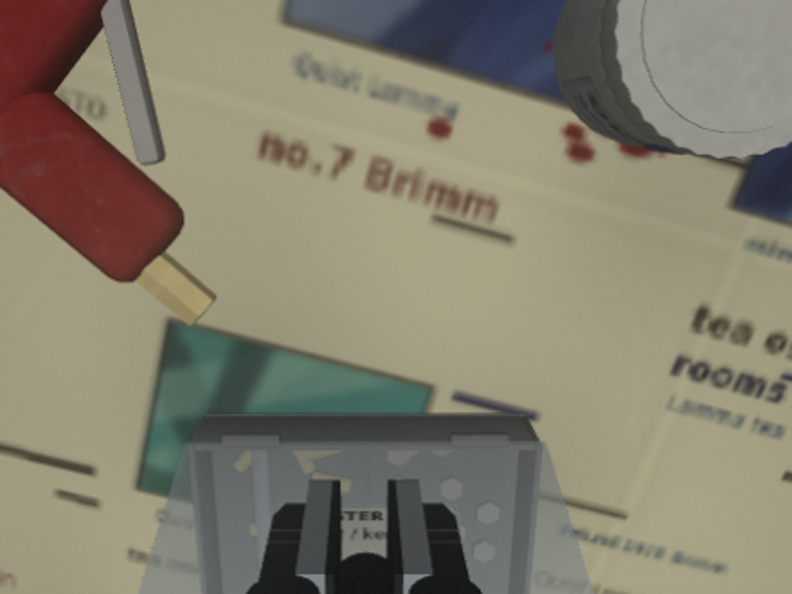

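The crop shows the lid standing nearly upright, with its hinge edge at the case's rear (365,415), and the knob still between the pads (365,570). I'll continue the arc back to the stop.

Request:
play_rows --pt "0.0053 0 0.0006" --pt "0.0053 0 0.0006" --pt "0.0052 0 0.0014" --pt "0.0052 0 0.0015" --pt "0.0052 0 0.0024" --pt "0.0052 0 0.0024" --pt "0.002 0 0.001" --pt "0 0 0" --spin '[0,0,0,0,0,0,0,0]' --fingers '[0.005,0.005,0.005,0.005,0.005,0.005,0.005,0.005]'

```text
t: 7.47
position: [0.598, 0.2723, 0.0859]
eef_rot: [-180.0, 0.0, 12.6]
force: [0.3, 0.5, -0.4]
opening: 0.054
grasp_force: 0.0
```

Run:
```python
from h import *
p=snapshot("scene"); save(p,"s5.png",(160,200,400,400),3.3)
```

```text
(no output)
```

View pics/s5.png

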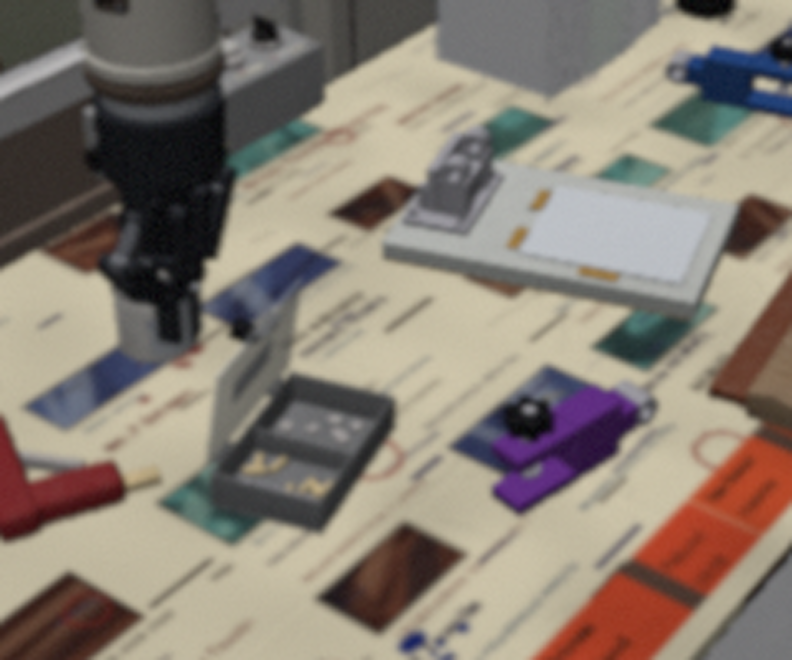

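The knob slipped out at the end. The crop shows the lid about upright at (255,370), with the gripper behind it. I'll go up and over and push the lid back from the front with closed fingers.

Request:
play_rows --pt "0 0 -0.035" --pt "0 0 -0.04" --pt "-0.03 0 0" --pt "-0.03 0 0" --pt "-0.025 0 0" --pt "0 0 0.03" --pt "0 0 0.03" --pt "0 0 0.01" --pt "0.005 0 0" --spin '[0,0,0,0,0,0,0,0,0]' --fingers '[0,0,0,0,0,0,0,0,0]'

```text
t: 8.27
position: [0.5168, 0.2532, 0.0888]
eef_rot: [179.9, 0.3, 12.6]
force: [-0.7, 0.4, 0.5]
opening: -0.0
grasp_force: 0.0
```

Request:
play_rows --pt "0.005 0 0" --pt "0.005 0 0" --pt "0.005 0 0" --pt "0.005 0 0" --pt "0.005 0 0" --pt "0.005 0 0" --pt "0.004 0 0" --pt "0.004 0 0" --pt "0.003 0 0" --pt "0 0 0" --spin '[0,0,0,0,0,0,0,0,0,0]' --fingers '[0,0,0,0,0,0,0,0,0,0]'

```text
t: 9.1
position: [0.5604, 0.2635, 0.0912]
eef_rot: [-180.0, -0.0, 12.5]
force: [0.7, -1.1, -0.4]
opening: -0.003
grasp_force: 0.0
```

Request:
play_rows --pt "0.002 0 0" --pt "0.002 0 0" --pt "0.002 0 0" --pt "0 0 0" --spin '[0,0,0,0]' --fingers '[0,0,0,0]'

```text
t: 9.43
position: [0.5659, 0.2648, 0.0914]
eef_rot: [180.0, -0.0, 12.6]
force: [0.0, -0.2, 0.4]
opening: 0.005
grasp_force: 0.1
```

Request:
play_rows --pt "0.003 0 0" --pt "0.003 0 0" --pt "0.003 0 0" --pt "0 0 0" --spin '[0,0,0,0]' --fingers '[0,0,0,0]'

```text
t: 9.77
position: [0.5675, 0.2653, 0.0908]
eef_rot: [179.8, 0.8, 12.7]
force: [-19.4, -6.6, 16.0]
opening: 0.0
grasp_force: 12.2
```

Run:
```python
from h import *
p=snapshot("scene"); save(p,"s6.png",(180,230,340,370),5)
```

```text
(no output)
```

View pics/s6.png

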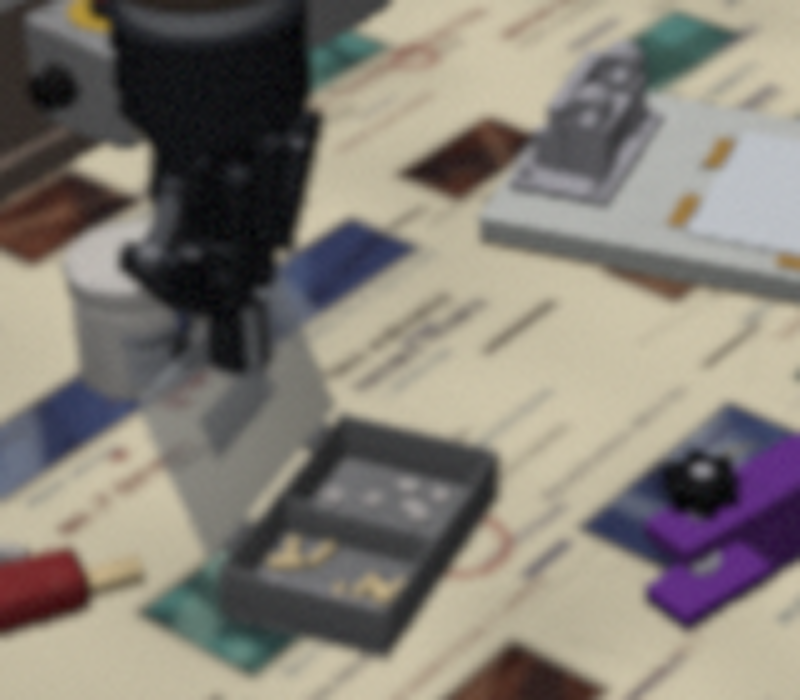

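The lid leans back on its stop: a 20 N reaction, and the crop shows it tilted back above the case at (235,430). I'll back off and go to the clamp.

Request:
play_rows --pt "-0.015 0 0" --pt "-0.015 0 -0.01" --pt "-0.01 0 -0.035" --pt "0 0 -0.04" --pt "0 0 -0.03" --pt "-0.008 0.036 0" --pt "-0.008 0.036 0" --pt "-0.008 0.036 0" --pt "-0.008 0.036 0" --pt "-0.008 0.036 0" --spin '[0,0,0,0,0,0,0,0,0,0]' --fingers '[0,0,0,0,0.03,0.06,0.06,0.06,0.06,0.06]'

```text
t: 10.65
position: [0.5356, 0.0721, 0.2068]
eef_rot: [180.0, -0.1, 12.6]
force: [1.2, -0.2, -0.4]
opening: 0.701
grasp_force: 0.0
```

Request:
play_rows --pt "-0.008 0.036 0" --pt "-0.008 0.036 0" --pt "-0.008 0.036 0" --pt "-0.008 0.036 0" --pt "-0.008 0.036 0" --pt "-0.008 0.036 0" --pt "-0.008 0.036 0" --pt "-0.008 0.036 0" --pt "-0.008 0.036 0" --pt "-0.008 0.036 0" --spin '[0,0,0,0,0,0,0,0,0,0]' --fingers '[0.06,0.06,0.06,0.06,0.06,0.06,0.06,0.06,0.06,0.06]'

```text
t: 11.48
position: [0.5356, -0.2973, 0.2068]
eef_rot: [179.9, -0.0, 12.6]
force: [1.3, -1.2, -0.2]
opening: 0.703
grasp_force: 0.0
```

Request:
play_rows --pt "-0.008 0.036 0" --pt "0 0 0" --pt "0 0 0" --spin '[2.5,0,0]' --fingers '[0.06,0.06,0.06]'

```text
t: 11.73
position: [0.5346, -0.3358, 0.2059]
eef_rot: [180.0, 0.0, 9.7]
force: [1.2, 0.9, 0.4]
opening: 0.705
grasp_force: 0.0
```

```bash
cat > w.py <<'E'
from h import *
print(state()["position"],state()["eef_rot"])
q=snapshot("top"); Q=cloud(q)
m=(np.abs(Q[...,0]-.583)<.08)&(np.abs(Q[...,1]-.27)<.08)&(Q[...,2]>.04)&(Q[...,2]<.12)
print("lid z pct",np.round(np.percentile(Q[m],[50,95,99],axis=0),3).tolist())
p=snapshot("wrist"); P=cloud(p); save(p,"w7.png")
for n in("clamp_hole","clamp_grip","frame_clamp"): print(n,[(np.round(m["at"],1),round(m["conf"],2),np.round(bydepth(p,*m["at"]),4)) for m in mark_of(p,n)[:2]])
near=np.hypot(P[...,0]-.515,P[...,1]+.3325)<.085
for z0,z1 in((.015,.09),(.035,.05),(.052,.075)):
    m=(near&(P[...,2]>z0)&(P[...,2]<z1)).astype(np.uint8); m=cv2.morphologyEx(m,cv2.MORPH_OPEN,np.ones((5,5)))>0
    print(z0,m.sum(),cv2.minAreaRect((P[m][:,:2]*1000).astype(np.float32)),np.median(P[m][:,2]))
print("table",np.nanmedian(P[...,2][(P[...,2]<.008)]))
E
python3 w.py
```

```text
[ 0.53463269 -0.33575665  0.20591352] [1.79953626e+02 5.54575369e-03 9.72089875e+00]
lid z pct [[0.571, 0.259, 0.069], [0.656, 0.31, 0.099], [0.662, 0.315, 0.104]]
clamp_hole [(array([311.8, 173.4]), 0.66, array([ 0.568 , -0.3184,  0.032 ]))]
clamp_grip [(array([355.8, 430.7]), 0.84, array([ 0.3862, -0.3851,  0.0904])), (array([313.3, 225.5]), 0.68, array([ 0.5312, -0.326 ,  0.0443]))]
frame_clamp [(array([357.7, 406.4]), 0.96, array([ 0.41  , -0.3816,  0.091 ])), (array([315.8, 220.3]), 0.55, array([ 0.535 , -0.3273,  0.0424]))]
0.015 5567 ((519.7152709960938, -326.99359130859375), (118.92618560791016, 28.383567810058594), 9.909138679504395) 0.04278356753612905
0.035 2796 ((512.8684692382812, -328.16217041015625), (65.66161346435547, 28.046449661254883), 10.295731544494629) 0.042909582005016406
0.052 1157 ((476.5532531738281, -334.5927734375), (31.3435115814209, 28.153749465942383), 8.482379913330078) 0.06464681634307795
table -0.0013780794530590668
```

View pics/w7.png

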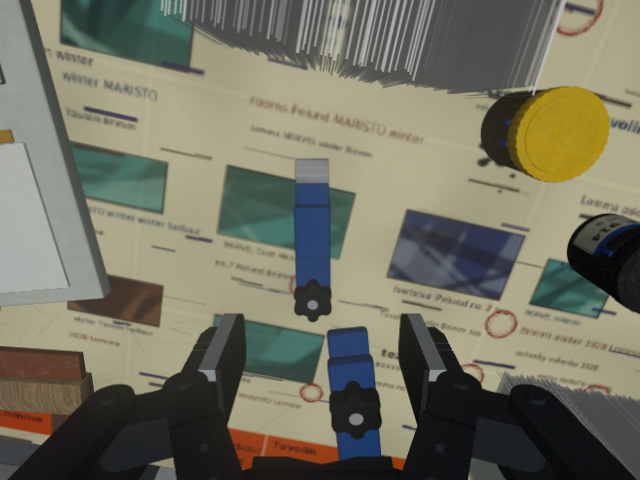

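The picture shows the chosen clamp upright in view, knuckle at (312,172) and knob at (313,303). Body centre and knob both put its origin at (0.5235,-0.3265), yaw 10°. The larger clamp is at (355,400), clear of the fingers. Going down to grip.

Request:
play_rows --pt "-0.0095 -0.011 0.01" --pt "0 0 0.035" --pt "0 0 0.035" --pt "0 0 0.035" --pt "0 0 0.03" --pt "0 0 0.02" --pt "0 0 0.015" --pt "0 0 0.01" --pt "0 0 0" --pt "0 0 0" --spin '[-0.3,0,0,0,0,0,0,0,0,0]' --fingers '[0.06,0.06,0.06,0.06,0.06,0.06,0.06,0.06,0.06,0.06]'

```text
t: 12.82
position: [0.525, -0.3225, 0.0169]
eef_rot: [180.0, -0.0, 10.4]
force: [-0.1, 0.1, 0.7]
opening: 0.705
grasp_force: 0.0
```

Request:
play_rows --pt "0 0 0" --pt "0 0 0" --pt "0 0 0" --pt "0 0 0" --pt "0 0 0" --pt "0 0 0" --pt "0 0 0" --pt "0 0 0" --pt "0 0 0" --pt "0 0 0" --spin '[0,0,0,0,0,0,0,0,0,0]' --fingers '[0.04,0.03,0.02,0.01,0.01,0.01,0.01,0.01,0.01,0.01]' --newtons 60

```text
t: 13.65
position: [0.5257, -0.3241, 0.0182]
eef_rot: [179.8, -0.1, 10.3]
force: [-0.4, -1.7, 6.7]
opening: 0.322
grasp_force: 60.3
```

Request:
play_rows --pt "0 0 -0.01" --pt "0 0 -0.02" --pt "0 0 -0.03" --pt "0 0 -0.033" --pt "0 0 0" --pt "0 0 0" --spin '[0,0,0,0,0,0]' --fingers '[0.01,0.01,0.01,0.01,0.01,0.01]'

```text
t: 14.15
position: [0.5254, -0.3234, 0.1117]
eef_rot: [179.8, -0.2, 10.4]
force: [-1.1, 0.1, -3.9]
opening: 0.323
grasp_force: 59.7
```

Request:
play_rows --pt "0.0044 -0.0293 0" --pt "0.0044 -0.0293 0" --pt "0.0044 -0.0293 0" --pt "0.0044 -0.0293 0" --pt "0.0044 -0.0293 0" --pt "0.0044 -0.0293 0" --pt "0.0044 -0.0293 0" --pt "0.0044 -0.0293 0" --pt "0.0044 -0.0293 0" --spin '[0,0,0,0,0,0,0,0,0]' --fingers '[0.01,0.01,0.01,0.01,0.01,0.01,0.01,0.01,0.01]'

```text
t: 14.9
position: [0.5137, -0.055, 0.1078]
eef_rot: [-179.9, 0.2, 10.3]
force: [0.5, 0.1, -3.2]
opening: 0.321
grasp_force: 59.8
```

Request:
play_rows --pt "0 0 0" --pt "0 0 0" --pt "0 0 0" --pt "0 0 0" --spin '[-4.7,0,0,0]' --fingers '[0.01,0.01,0.01,0.01]'

```text
t: 15.23
position: [0.5148, -0.0575, 0.1084]
eef_rot: [-180.0, 0.1, 14.9]
force: [-0.3, 0.4, -3.8]
opening: 0.319
grasp_force: 60.0
```

Run:
```python
from h import *
s=state(); print(s["position"],s["eef_rot"],s["force"],s["opening"],s["grasp_force"])
p=snapshot("wrist"); np.savez("w8.npz",**{k:np.array(v) for k,v in p.items()}); save(p,"w8.png")
for n in("clamp_hole","base_hole"): print(n,[(np.round(m["at"],1),round(m["conf"],2),np.round(bydepth(p,*m["at"]),4)) for m in mark_of(p,n)[:2]])
```

```text
[ 0.51480044 -0.05746204  0.10835116] [-1.79980312e+02  1.22818651e-01  1.48671468e+01] [-0.26505286  0.40643249 -3.84907031] 0.3190103273150782 60.00703990459442
clamp_hole [(array([319.5, 238.8]), 0.65, array([ 0.5578, -0.0444,  0.1218])), (array([ 26.2, 396.2]), 0.64, array([0.3762, 0.1037, 0.031 ]))]
base_hole [(array([318.3, 104.7]), 0.76, array([ 0.5957, -0.0333,  0.0465]))]
```

View pics/w8.png

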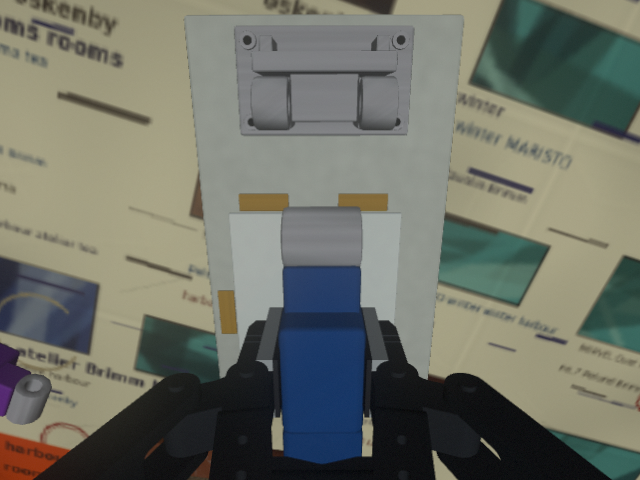

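The picture shows the hinge at (323,100), its two fixed knuckles at (270,102) and (379,102), and the held clamp's knuckle at (322,237), nearly parallel. I'll fit 11 mm-radius cylinders to both from this depth picture.

```bash
cat > fit.py <<'E'
from h import *
from scipy.optimize import least_squares
def fitall(p,pos,yaw):
    P=cloud(p); y=np.radians(yaw); X=np.array([np.cos(y),np.sin(y),0]); Y=np.array([-np.sin(y),np.cos(y),0])
    D=P-np.array(pos); L=np.stack([D@X,D@Y,P[...,2]],-1)*1000
    def boxm(u0,v0,u1,v1): 
        return L[v0:v1,u0:u1].reshape(-1,3)
    def cyl(Q,z0):
        Q=Q[np.isfinite(Q).all(1)]
        f=lambda a:np.hypot(Q[:,0]-a[0]-a[2]*(Q[:,1]-Q[:,1].mean()),Q[:,2]-a[1]-a[3]*(Q[:,1]-Q[:,1].mean()))-11
        r=least_squares(f,[Q[:,0].mean(),z0,0,0],loss="soft_l1",f_scale=.5)
        return r.x, np.sqrt(np.mean(r.fun**2)), np.percentile(Q[:,1],[.5,99.5]), Q[:,1].mean(), len(Q)
    return L,boxm,cyl
E
python3 - <<'E'
from fit import *
p=dict(np.load("w8.npz")); 
L,boxm,cyl=fitall(p,[.5148,-.0575,.1084],14.87)
for n,b,z in(("clamp",(284,214,360,258),115),("fixL",(255,82,288,122),60),("fixR",(362,82,396,122),60)):
    print(n,[np.round(v,2) for v in cyl(boxm(*b),z)])
# y-extents: clamp tube ends; fixed tube inner faces by row profile
for n,v,us in(("clamp",235,range(272,372,2)),("fix",108,range(240,412,3))):
    print(n,[(u,np.round(L[v,u,1],1),np.round(L[v,u,2],1)) for u in us if 1] if 0 else "")
k=(L[...,2]>105)&(L[...,0]>33)&(L[...,0]<60); print("clamp y",np.percentile(L[k][:,1],[1,5,50,95,99]))
k=(L[...,2]>50)&(L[...,2]<75)&(L[...,0]>75)&(L[...,0]<100); q=np.sort(L[k][:,1]); print("fix y hist",np.histogram(q,bins=np.arange(-40,44,2)))
k=(np.abs(L[...,2]-18)<6)&(L[...,0]<60)&(L[...,0]>20); print("board z",np.median(L[k][:,2]))
body=L[330:420,290:355].reshape(-1,3); A=np.c_[body[:,:2],np.ones(len(body))]; print("body top plane",np.round(np.linalg.lstsq(A,body[:,2],rcond=None)[0],4))
E
```

```text
clamp [array([ 4.1840e+01,  1.1086e+02, -1.0000e-02,  0.0000e+00]), np.float64(0.57), array([-10.86,  12.93]), np.float64(1.05), np.int64(3326)]
fixL [array([8.484e+01, 5.896e+01, 1.000e-02, 1.000e-02]), np.float64(0.72), array([15.18, 28.2 ]), np.float64(21.52), np.int64(1316)]
fixR [array([ 8.491e+01,  5.896e+01, -0.000e+00, -2.000e-02]), np.float64(0.63), array([-28.89, -15.18]), np.float64(-21.92), np.int64(1350)]
clamp 
fix 
clamp y [-11.31538029 -10.21495053   1.20143504  12.61752958  13.74865802]
fix y hist (array([  0,   0,   0,   0,   0, 234, 300, 293, 303, 297, 304, 301, 365,
        43,  42,  44,  45,  42,  40,  42,  45,  45,  42,  44,  41,  41,
        42, 302, 298, 301, 302, 296, 302, 301, 233,   6,   0,   0,   0,
         0,   0]), array([-40, -38, -36, -34, -32, -30, -28, -26, -24, -22, -20, -18, -16,
       -14, -12, -10,  -8,  -6,  -4,  -2,   0,   2,   4,   6,   8,  10,
        12,  14,  16,  18,  20,  22,  24,  26,  28,  30,  32,  34,  36,
        38,  40,  42]))
board z 17.348656254025848
 ** On entry to DLASCL parameter number  4 had an illegal value
 ** On entry to DLASCL parameter number  4 had an illegal valueTraceback (most recent call last):
  File "<stdin>", line 12, in <module>
    x, resids, rank, s = _umath_linalg.lstsq(a, b, rcond,
                         ~~~~~~~~~~~~~~~~~~~^^^^^^^^^^^^^
                                             signature=signature)
                                             ^^^^^^^^^^^^^^^^^^^^
    raise LinAlgError("SVD did not converge in Linear Least Squares")
numpy.linalg.LinAlgError: SVD did not converge in Linear Least Squares
```

Cylinder fits: move 43.0 mm forward, 1.15 mm right and 51.9 mm down, with about 0.4° of yaw. I'll go forward at height and down 38 mm, then remeasure.

Request:
play_rows --pt "0.01 0.0011 0" --pt "0.015 0 0" --pt "0.012 0 0" --pt "0.006 0 0" --pt "0 0 0.01" --pt "0 0 0.01" --pt "0 0 0.008" --pt "0 0 0" --pt "0 0 0" --pt "0 0 0" --spin '[0.4,0,0,0,0,0,0,0,0,0]' --fingers '[0.01,0.01,0.01,0.01,0.01,0.01,0.01,0.01,0.01,0.01]'

```text
t: 16.22
position: [0.5573, -0.0465, 0.0811]
eef_rot: [-180.0, 0.0, 14.7]
force: [-0.6, 0.3, -3.3]
opening: 0.319
grasp_force: 60.0
```

```bash
cat > m.py <<'E'
from fit import *
import sys
s=state(); print(np.round(s["position"],4),np.round(s["eef_rot"],2),np.round(s["force"],1))
p=snapshot("wrist"); save(p,sys.argv[1],(200,130,460,330),3)
pos=s["position"]; yaw=14.77
L,_,cyl=fitall(p,pos,yaw)
zc=float(sys.argv[2]); F=np.isfinite(L).all(-1)
def sel(x0,x1,y0,y1,z0,z1): return L[F&(L[...,0]>x0)&(L[...,0]<x1)&(L[...,1]>y0)&(L[...,1]<y1)&(L[...,2]>z0)&(L[...,2]<z1)]
xf=float(sys.argv[3])
for n,Q,z in(("clamp",sel(36,56,-10,10,zc,zc+14),zc),("fixL",sel(xf-7,xf+11,17,28,60,74),60),("fixR",sel(xf-7,xf+11,-28,-17,60,74),60)):
    print(n,[np.round(v,3) for v in cyl(Q,z)] if len(Q)>50 else len(Q))
k=sel(36,56,-22,22,zc+5,zc+14)[:,1] if zc>75 else sel(36,56,-14.4,14.4,zc+4,zc+14)[:,1]; print("clamp y",np.percentile(k,[.5,2,98,99.5]))
k=sel(xf-8,xf+8,-40,40,60,74)[:,1]; print("fix y",np.histogram(k,bins=np.r_[-31:-27,-17:-12,12:17,27:32])[0])
E
python3 m.py w9.png 81 42
```

```text
[ 0.5573 -0.0465  0.0811] [-1.7999e+02  3.0000e-02  1.4660e+01] [-0.6  0.3 -3.3]
clamp [array([ 4.1734e+01,  8.3577e+01, -4.0000e-03,  3.0000e-03]), np.float64(0.506), array([-9.903,  9.947]), np.float64(0.056), np.int64(3355)]
fixL [array([ 4.0992e+01,  5.8978e+01, -7.0000e-03,  3.0000e-03]), np.float64(0.55), array([17.069, 27.944]), np.float64(22.498), np.int64(1390)]
fixR [array([ 4.1174e+01,  5.8971e+01,  2.0000e-03, -0.0000e+00]), np.float64(0.545), array([-27.943, -17.06 ]), np.float64(-22.495), np.int64(1413)]
clamp y [-11.58632825 -11.1993078   13.40750242  13.82623453]
fix y [   0   31  106 1208  114  108   90    0    0    0    0    0   29 1183
  108  104   98   19]
```

View pics/w9.png

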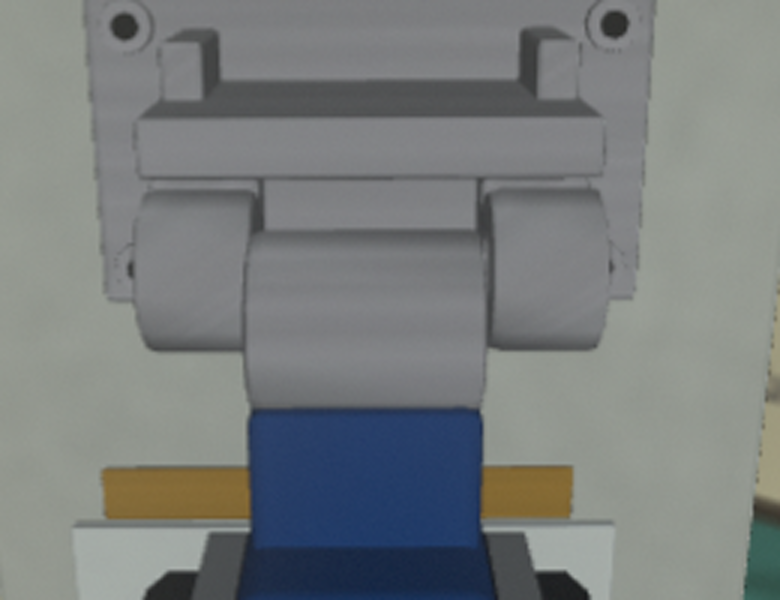

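The picture shows the clamp knuckle (365,320) centred over the notch between the fixed knuckles at (200,270) and (548,270). Remaining: 0.65 mm back, 0.5 mm right and 24.6 mm down; yaws agree. Going down 18 mm and then checking.

Request:
play_rows --pt "-0.0006 0.0005 0" --pt "0 0 0.006" --pt "0 0 0.006" --pt "0 0 0.006" --pt "0 0 0" --pt "0 0 0" --pt "0 0 0" --spin '[0,0,0,0,0,0,0]' --fingers '[0.01,0.01,0.01,0.01,0.01,0.01,0.01]'

```text
t: 16.85
position: [0.5572, -0.0469, 0.0632]
eef_rot: [-180.0, 0.0, 14.7]
force: [0.1, -0.5, -3.6]
opening: 0.319
grasp_force: 60.0
```

```bash
python3 m.py w10.png 65 42
```

```text
[ 0.5572 -0.0469  0.0632] [-1.7998e+02  1.0000e-02  1.4680e+01] [ 0.1 -0.5 -3.6]
clamp [array([ 4.1696e+01,  6.5754e+01, -2.0000e-03, -1.0000e-03]), np.float64(0.537), array([-9.923,  9.921]), np.float64(0.016), np.int64(3628)]
fixL [array([ 4.1145e+01,  5.8994e+01, -5.0000e-03,  3.0000e-03]), np.float64(0.544), array([17.035, 27.937]), np.float64(22.484), np.int64(1788)]
fixR [array([ 4.1310e+01,  5.8987e+01, -1.5000e-02,  3.0000e-03]), np.float64(0.547), array([-27.975, -17.061]), np.float64(-22.495), np.int64(1786)]
clamp y [-11.58636228 -11.18960469  13.39340338  13.83657725]
fix y [   0    2  112 1500  137  138  190    1  406   17   27    4  104 1539
  136  137  125   58]
```

Request:
play_rows --pt "-0.0005 0.0004 0" --pt "0 0 0.002" --pt "0 0 0.002" --pt "0 0 0.0015" --pt "0 0 0.001" --pt "0 0 0" --pt "0 0 0" --pt "0 0 0" --spin '[0,0,0,0,0,0,0,0]' --fingers '[0.01,0.01,0.01,0.01,0.01,0.01,0.01,0.01]'

```text
t: 17.57
position: [0.5569, -0.0475, 0.0568]
eef_rot: [-180.0, -0.0, 14.7]
force: [-0.6, 0.4, -3.0]
opening: 0.318
grasp_force: 60.0
```

```bash
python3 m.py w11.png 59 42; python3 -c "
import cv2;"
```

```text
[ 0.5569 -0.0475  0.0568] [-1.800e+02 -1.000e-02  1.467e+01] [-0.6  0.4 -3. ]
clamp [array([ 4.1867e+01,  5.9402e+01, -3.0000e-03,  3.0000e-03]), np.float64(0.849), array([-9.917,  9.906]), np.float64(0.011), np.int64(3868)]
fixL [array([ 4.1596e+01,  5.8957e+01, -0.0000e+00, -3.0000e-03]), np.float64(0.538), array([17.052, 27.946]), np.float64(22.484), np.int64(1975)]
fixR [array([ 4.1753e+01,  5.8946e+01,  1.0000e-03, -3.0000e-03]), np.float64(0.531), array([-27.948, -17.076]), np.float64(-22.456), np.int64(1976)]
clamp y [-14.2896394  -13.93690474  13.37494031  13.78317807]
fix y [   0    0   64 1593  149  150  163  117 3680  144  133    7    0 1680
  147  143  141  117]
```

View pics/w11.png

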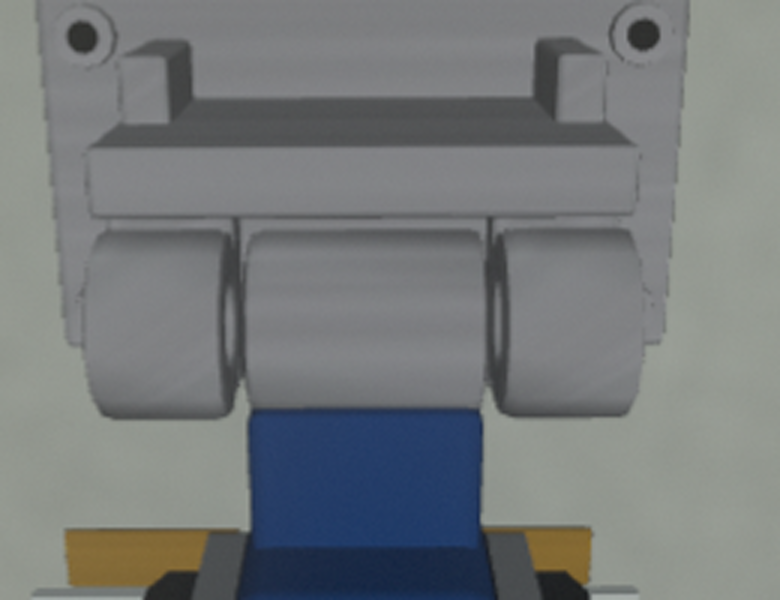

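The picture shows the clamp knuckle (365,320) level with the fixed ones and with even gaps on both sides. The fits agree to 0.1 mm in x, and the clamp is about 0.4 mm high. I'll make that last correction and check level.

Request:
play_rows --pt "0 0 0.0004" --pt "0 0 0" --pt "0 0 0" --pt "0 0 0" --pt "0 0 0" --pt "0 0 0" --spin '[0,0,0,0,0,0]' --fingers '[0.01,0.01,0.01,0.01,0.01,0.01]'

```text
t: 18.12
position: [0.5568, -0.0475, 0.0564]
eef_rot: [180.0, -0.0, 14.7]
force: [0.3, -0.2, -3.2]
opening: 0.32
grasp_force: 60.0
```

Run:
```python
from fit import *
s=state(); print(np.round(s["position"],4),np.round(s["force"],1),np.round(s["ft_torque"],2),s["dq"].round(2) if hasattr(s["dq"],"round") else s["dq"])
p=snapshot("wrist"); L,_,cyl=fitall(p,s["position"],14.77); F=np.isfinite(L).all(-1)
def sel(x0,x1,y0,y1,z0,z1): return L[F&(L[...,0]>x0)&(L[...,0]<x1)&(L[...,1]>y0)&(L[...,1]<y1)&(L[...,2]>z0)&(L[...,2]<z1)]
for n,q,z in(("clamp",sel(38,54,-10,10,63,73),59),("L",sel(38,54,18,28,63,73),59),("R",sel(38,54,-28,-18,63,73),59)): print(n,[np.round(v,3) for v in cyl(q,z)[:2]])
B=sel(-15,18,-9,9,72,90); print(len(B)); A=np.c_[B[:,:2],np.ones(len(B))]; c=np.linalg.lstsq(A,B[:,2],rcond=None)[0]; print("body top",c.round(4),np.std(B[:,2]-A@c))
t=snapshot("scene"); print([(m["at"],round(m["conf"],2)) for m in mark_of(t,"pin_case")[:1]]); save(t,"s12.png",(180,230,340,370),4)
```

```text
[ 0.5568 -0.0475  0.0564] [ 0.3 -0.2 -3.2] [0.02 0.05 0.01] [-0.04  0.12 -0.   -0.01  0.09 -0.01 -0.06]
clamp [array([ 4.1771e+01,  5.9040e+01, -1.0000e-03,  0.0000e+00]), np.float64(0.576)]
L [array([ 4.1670e+01,  5.8959e+01, -3.0000e-03, -5.0000e-03]), np.float64(0.558)]
R [array([ 4.1796e+01,  5.8996e+01,  1.1000e-02, -4.0000e-03]), np.float64(0.572)]
4898
body top [-1.18000e-02  2.70000e-03  8.13592e+01] 0.5811259195334318
[([253.2, 342.7], 0.66)]
```

View pics/s12.png

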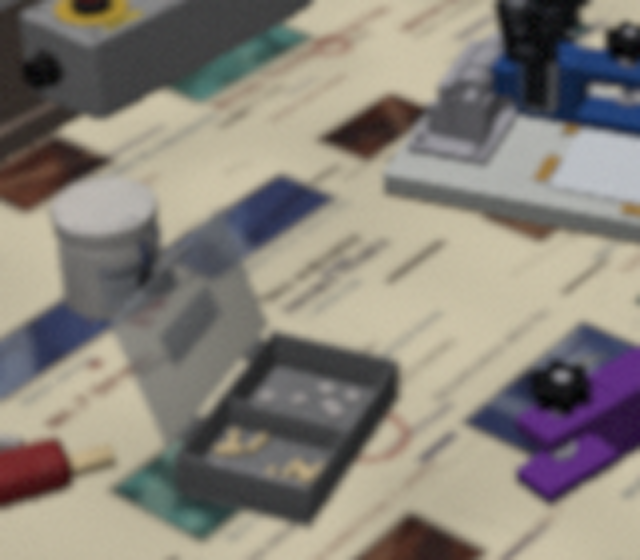

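The lid is back on its stop, and the knuckle axes agree to about 0.1 mm. The wrist force of -3.2 N is just the clamp's weight, so nothing leans on the hinge.

```bash
python3 -c "
from rig import job_done; print(job_done())"
```

```text
the job is handed in; nothing more can be done
None
```

The pin case lid is back on its stop and the blue clamp is held steady and level in the hinge notch, with its hole in line with the fixed knuckles to about 0.1 mm by the last measurement and nothing leaning on the hinge; I handed the job in at about 18 s, and no verdict came back.

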